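# Nest the press cups from the carousel

### The job

Collect the press cups out of the parts carousel and nest them, mouth down, on the tray: starting with the smallest cup that already stands there, put each next larger cup over it, so that every cup in the carousel ends up on the tray in one nest with its rim flat on the tray. The clear roof only lets a cup be lifted out at the open front, so turn the carousel by its grip bar to bring each cup forward first. Leave the casting in the carousel, do not disturb the oil can and the chisel, and finish with the carousel turned so that its covered compartment is squarely at the front.

Things in the scene. Friction and masses are not known exactly. Their poses are not given: they have to be found in the camera images.
- stand: Fixed carousel stand: grey base plate 290 x 300 mm; four posts (rear corners and sides) carry a clear flat roof, underside 100 mm, top 105 mm above the bench, that covers the platter from 51 mm in front of the turning axis (stand x = -0.051) back to x = +0.155, y = -0.158 to 0.158; ahead of that it is open above. Origin: on the axis, at bench level; open front at -x, y left, z up.
- platter: Round platter, 280 mm wide, turns endlessly on the stand's vertical axis (friction 0.12 N m, stays where left). Origin: on the axis, 22 mm above the bench; floor 8 mm higher. Six compartments, centres 95 mm from the axis at 0, 60, 120.. degrees from its x axis; walls 12 mm and rim 8 mm high above the floor. The one at +x is closed by a dark steel cover, the others hold cups, casting or nothing.
- cover (a point): Middle of the dark cover of the closed compartment, on its top face, 95 mm from the axis along the platter's +x; moves with the platter.
- turn_grip (a point): Point to grip for turning: on the axis, 132 mm above the bench, in the black grip bar on top of the platter's spindle. The bar is 64 mm long, 16 mm thick, from 112 to 148 mm above the bench (7 mm above the roof), lies along the platter's x axis and turns one to one with it. Turn smoothly: repeated jerks can tip the cups over.
- pick_point (a point): The pick place at the open front: fixed point 95 mm in front of the turning axis (stand -x), on the compartment floor. A compartment whose centre is here is squarely at the front.
- tray: Fixed flat steel tray, 190 x 190 mm, floor 5 mm above the bench, lip 4 mm wide rising to 10 mm above the bench. Origin: its centre, at bench level; z up.
- cup_36: Plain round dark steel cup, 36 mm outside diameter, 26 mm high, bore 32 mm, closed end 4 mm thick; about 120 g. The smallest and lowest; stands on the tray at the start, near its middle. Origin: centre of the open mouth, which faces down; the closed end is 26 mm above it. 
- cup_46: Plain round dark steel cup, 46 mm outside diameter, 44 mm high, bore 42 mm, closed end 4 mm thick; about 130 g. In a carousel compartment at the start, or absent. Origin: centre of the open mouth, which faces down; the closed end is 44 mm above it. 
- cup_56: Plain round dark steel cup, 56 mm outside diameter, 52 mm high, bore 52 mm, closed end 4 mm thick; about 180 g. In a carousel compartment at the start, or absent. Origin: centre of the open mouth, which faces down; the closed end is 52 mm above it. 
- cup_66: Plain round dark steel cup, 66 mm outside diameter, 60 mm high, bore 62 mm, closed end 4 mm thick; about 240 g. In a carousel compartment at the start, or absent. Origin: centre of the open mouth, which faces down; the closed end is 60 mm above it. Two or three of the 46, 56 and 66 mm cups are present; each fits over any smaller one with 3 mm or more to spare all round, all rims on the tray floor.
- small_casting: Small dark flanged casting with a bore, 50 x 50 x 30 mm, in a carousel compartment; it stays in the carousel. Origin: centre of its underside.
- oil_can: Small green oil can with a spout, 62 x 72 x 123 mm, on the bench at the rear; bystander. Origin: centre of its underside.
- chisel: Cold chisel, 19 x 165 x 15 mm, lying on the bench behind the tray; bystander. Origin: centre of its underside.
There are look-alikes about, which are no part of the job. What is shaped like the cup_36 but yellow is not meant.

How it is judged (in metres and radians):
At the end, for the whole second after the job is handed in: Every cup present stands mouth down on the tray floor (within 4 mm, tilt under 0.1 rad), at rest, the larger ones nested over the smallest (centres within 18 mm), which is still on the tray; the casting is in the carousel; the closed cover is within 20 mm of the pick point (z of cup_36 in the frame of tray between 0.001 and 0.009 m and angle between each of cup_36, cup_46, cup_56, cup_66's own z axis and vertical below 0.1 rad and linear speed of each of cup_36, cup_46, cup_56, cup_66 below 0.02 m/s and z of cup_46 in the frame of tray between 0.001 and 0.009 m and horizontal distance between each of cup_46, cup_56, cup_66 and cup_36 below 0.018 m and z of cup_56 in the frame of tray between 0.001 and 0.009 m and z of cup_66 in the frame of tray between 0.001 and 0.009 m and x of cup_36 in the frame of tray between -0.085 and 0.085 m and y of cup_36 in the frame of tray between -0.085 and 0.085 m and horizontal distance between cover and pick_point below 0.02 m and horizontal distance between small_casting and platter below 0.14 m and z of small_casting in the frame of platter between 0 and 0.03 m); the robot touches nothing.
It fails at once if a bystander is pushed more than 40 mm from its place or the oil can is tipped over (distance of any of oil_can, chisel from where it was at the start of the episode above 0.04 m or angle between oil_can's own z axis and vertical above 0.5 rad).
Of cup_46, cup_56, cup_66 only 2 to 3 are there at a start; the rules pass over those that are not, and their reading is None.
At some moment in a run one of cup_36 may be knocked a few centimetres aside while the robot is not near it.
It also fails if it takes over 210 s, if anything falls off the work surface, if the arm or the gripper's body presses on something with over 40 N, if the wrist force passes 120 N, or if a joint passes its speed limit or range.

### The arm

A 6-joint arm with a two-finger parallel gripper is mounted at the origin on a cart in front of the work surface, level with it; the furniture and walls round the work are solid. World frame = base frame: x ahead of the robot, y to its left, z up, the work surface at z = 0. Lengths are in mm, angles in rad, forces in N, time in s.
With the tool pointing down it reaches from about 300 to 775 mm from the base axis. Payload 14.6 kg.
Tool frame: the origin (TCP) lies on the centre line of the jaws, within the pads' length; the fingertips stand 19 mm ahead of it and the grasp point (between the pads) is the TCP (bot.tip_reach is the distance from the TCP to the fingertips, in mm); y points along the fingers, x is the direction in which the jaws open and shut, and the axes are right-handed (so a half turn about y gives the same grasp; the last joint's range is limited). The gripper opens to 85 mm and grips with 20 to 120 N. Pads are 22 mm wide; open, the fingers measure 114 mm over their backs; the gripper's body (76 mm by 85 mm) begins 54 mm behind the grasp point. The pads swing forward as they close: fully open they stand 13 mm farther back than shut.
Start: joints at [-1.411, 0.3, 1.521, -0, 1.321, -0.067], TCP at [123.667, -535.907, 250.281] pointing down, gripper open.
Joint ranges: [-3.03, 3.03], [-0.79, 2.21], [0.23, 2.52], [-1.04, 4.18], [0, 3.07], [-2.55, 2.55]. Speed limits (rad/s): [2.22, 2.22, 2.57, 3.14, 3.14, 3.14].

### API

Orientations are given as a unit quaternion [w, x, y, z].
In Python, from rig import bot gives the robot as it stands. Calls block until the motion is done:
- bot.move_to(position, orientation): joint-space move of the TCP to a pose.
- bot.servo_line(position, attitude=None, speed=150, until_force=None): straight line of the TCP; attitude=None keeps the orientation; speed is the mean speed in mm/s. With until_force (N) it stops when the force on the tool has changed by that much, and returns True; else False.
- bot.move_joints(angles): joint-space move.
- bot.move_gripper(opening, grip_force=None): finger opening in mm; grip_force is the grip in N (None keeps the last); returns when the fingers have stopped.
- bot.dwell(seconds).
- bot.ik(position, orientation): joint angles nearest the present ones, or None.
- bot.read_state(): the state.
- bot.read_camera(name): name is "scene" or "side" or "wrist"; returns a dict with "image" (480x640x3 uint8, blue, green, red), "depth" (480x640 float32, mm along the optical axis (not along the pixel's ray), 0 where there is no reading), "fovy" (degrees; the focal length in pixels is half the picture's height over the tangent of half this angle, whatever the lens; pixels are square), "cx", "cy" (the principal point, pixels), "eye" and "attitude" of the camera in the world; the wrist camera has in their place "mount" (4x4, takes a point from camera to tool coordinates, whose origin is the TCP and whose axes are the tool frame's). Camera axes: x right, y down, z forward; pixel columns grow to the right and rows downward; lengths in mm; the calibration is good to about 2 mm. The wrist camera is an equidistant fisheye: a pixel r from the principal point sees the ray r / f radians off the axis. A picture is of the moment at which its call begins: read the wrist's pose just before it.
A pose or a line that the arm cannot do raises bot.MotionError and nothing moves.
- bot.finish_job(): hands the job in, once; it reports no verdict.
The state is a dict: "clock": time; "joint_positions": joint angles; "qvel": joint speeds; "effort": joint torques, N m; "ee_pos": TCP position; "tool_rot": TCP orientation; "ft_force": force on the tool from outside, world axes, zero at the start; "moment": the same for the moment, N m; "grip_width": finger opening in mm.
Only numpy, scipy, OpenCV 4.12 (cv2) and the standard library are available. Lean on these libraries where they do the work, as an engineer would, in place of code of your own. Each camera call takes 0.05 s, during which the arm holds its last target. There are 200 camera calls.

## Working session

There is one attempt and no reset: what is moved stays moved. The work goes in short steps, each a Python script; the robot and the scene stay as the last script left them, time stands still between calls to the robot, and variables do not carry over. Pictures are saved under pics/ and viewed, about 12 in all and at most 16, crops included, and the job is handed in when it is done.

```bash
ls; mkdir -p pics; cat > h.py <<'E'
import numpy as np, cv2
from rig import bot
from scipy.spatial.transform import Rotation as R
def rot(q): return R.from_quat([q[1],q[2],q[3],q[0]]).as_matrix()
def quat(M):
    q=R.from_matrix(M).as_quat(); return [q[3],q[0],q[1],q[2]]
def cloud(name):
    """returns image, world XYZ per pixel (nan where none)"""
    s=bot.read_state(); c=bot.read_camera(name); d=c["depth"].astype(float)
    f=240/np.tan(np.radians(c["fovy"])/2)
    v,u=np.mgrid[0:480,0:640]; x=(u-c["cx"])/f; y=(v-c["cy"])/f
    if name=="wrist":
        r=np.hypot(x,y); k=np.where(r>1e-9,np.tan(np.minimum(r,1.5))/np.maximum(r,1e-9),1); x=x*k; y=y*k
    P=np.stack([x*d,y*d,d],-1)
    if name=="wrist":
        M=np.array(c["mount"]); P=P@M[:3,:3].T+M[:3,3]
        P=P@rot(s["tool_rot"]).T+np.array(s["ee_pos"])
    else: P=P@rot(c["attitude"]).T+np.array(c["eye"])
    P[d<=0]=np.nan
    return c["image"],P
E
python3 - <<'E'
from h import *
s=bot.read_state(); print(s)
print(rot(s["tool_rot"]).round(3))
for n in("scene","side"):
    im,P=cloud(n); cv2.imwrite(f"pics/{n}0.png",im); np.save(n+"0.npy",P)
    c=bot.read_camera(n); print(n,c["eye"],c["attitude"],c["fovy"])
print(bot.read_camera("wrist")["mount"])
E
```

```text
pics
{'clock': 0.0, 'joint_positions': array([-1.41057812e+00,  3.00483367e-01,  1.52161733e+00,  9.13306687e-06,
        1.32071689e+00, -6.65622406e-02]), 'qvel': array([-0.00077046,  0.00096191, -0.00134566, -0.00208568,  0.00024929,
       -0.00105912]), 'effort': array([ 7.80730352e-04, -5.43501091e+01, -3.61792946e+01, -5.74118963e-05,
        3.99775832e-03,  2.24749542e-06]), 'ee_pos': array([ 123.64570124, -535.68714655,  249.69924324]), 'tool_rot': array([ 0.55365608, -0.55306833,  0.44053408, -0.43989783]), 'ft_force': array([ 0.9635674 , -0.23882416,  0.87642315]), 'moment': array([-0.01946736,  0.03796297, -0.01542113]), 'grip_width': 85.27431033028104}
[[ 0.225 -0.     0.974]
 [-0.974  0.001  0.225]
 [-0.001 -1.     0.   ]]
scene [-401.02848544  542.17023984  599.32077945] [ 0.28421858 -0.42914256  0.72015569 -0.46522279] 51.31222604115937
side [ 316.8118757  -692.30562573  499.03852704] [-0.51467482  0.83886871 -0.15206058  0.09103133] 53.2521901380738
[[ 9.99999683e-01 -1.98583375e-04 -7.70914490e-04 -6.80396651e-01]
 [ 6.74388477e-04 -3.03259163e-01  9.52907879e-01 -1.23545066e+02]
 [-4.23018546e-04 -9.52908097e-01 -3.03258933e-01  7.80460093e+01]
 [ 0.00000000e+00  0.00000000e+00  0.00000000e+00  1.00000000e+00]]
```

View pics/scene0.png

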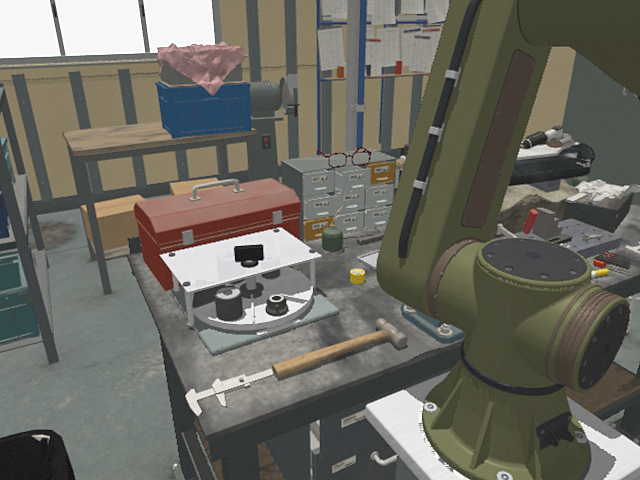

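View pics/side0.png

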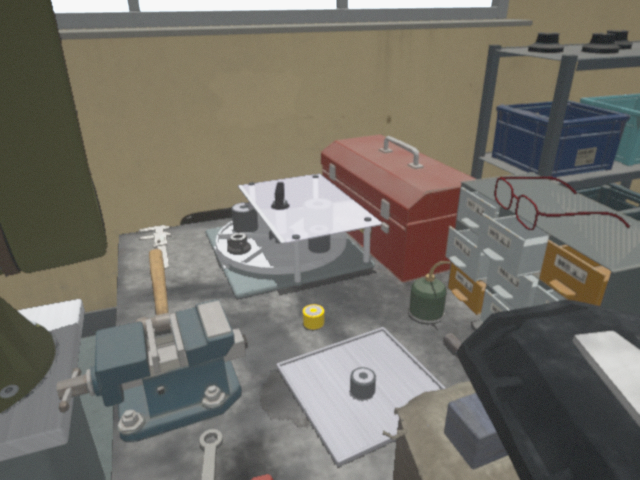

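The scene view shows the carousel with a cup at (228,300) and the casting at (276,305). The side view shows the tray with the dark cup_36 at (362,382) and the yellow look-alike at (313,316). A larger cup is under the roof near side (318,225).

```bash
python3 - <<'E'
from h import *
S=np.load("scene0.npy");D=np.load("side0.npy")
def g(P,u,v): return P[v,u].round(0)
for u,v in [(248,253),(228,295),(276,300),(200,255),(255,287),(230,340)]: print("scene",u,v,g(S,u,v))
for u,v in [(280,190),(242,208),(237,237),(318,207),(300,205),(362,372),(313,309),(335,340),(290,370),(385,330),(440,380),(338,462),(430,290)]: print("side",u,v,g(D,u,v))
for n,P in(("scene",S),("side",D)):
    for lo,hi in((97,110),(114,150)):
        m=(P[...,2]>lo)&(P[...,2]<hi)&(P[...,0]>300)&(P[...,0]<800)&(P[...,1]>0)&(P[...,1]<500)
        q=P[m]; 
        if len(q)>10: print(n,lo,len(q),q[:,:2].min(0).round(),q[:,:2].max(0).round(), cv2.minAreaRect(q[:,:2].astype(np.float32)))
# tray
m=(np.abs(D[...,2]-6)<4)&(D[...,0]>300); 
E
```

```text
scene 248 253 [541. 209. 134.]
scene 228 295 [476. 282.  82.]
scene 276 300 [459. 183.  51.]
scene 200 255 [647. 289. 104.]
scene 255 287 [537. 200.  49.]
scene 230 340 [421. 303.  11.]
side 280 190 [545. 185. 148.]
side 242 208 [480. 272.  84.]
side 237 237 [452. 199.  53.]
side 318 207 [620. 171. 106.]
side 300 205 [590. 198. 104.]
side 362 372 [ 540. -234.   32.]
side 313 309 [527. -63.  28.]
side 335 340 [ 544. -120.    0.]
side 290 370 [ 455. -166.    5.]
side 385 330 [ 626. -136.   10.]
side 440 380 [ 653. -259.    1.]
side 338 462 [ 463. -338.    8.]
side 430 290 [ 713. -124.   60.]
scene 97 5649 [485.   0.] [800. 376.] ((614.46630859375, 215.85211181640625), (383.4766540527344, 304.63714599609375), 79.3525161743164)
scene 114 2505 [527.   0.] [799. 378.] ((648.0823364257812, 210.11032104492188), (384.6748962402344, 234.79905700683594), 79.23478698730469)
side 97 6130 [490.   0.] [800. 373.] ((644.73388671875, 181.80148315429688), (292.328369140625, 377.9593811035156), 2.7730491161346436)
side 114 1603 [532.   0.] [799. 373.] ((647.0068969726562, 159.6409454345703), (214.16937255859375, 385.2293395996094), 14.579243659973145)
```

```bash
python3 - <<'E'
from h import *
for n in("scene","side"):
    P=np.load(n+"0.npy"); q=P.reshape(-1,3); q=q[np.isfinite(q).all(1)]
    near=np.hypot(q[:,0]-545,q[:,1]-195)<50
    b=q[near&(q[:,2]>114)&(q[:,2]<152)]; t=b[b[:,2]>145]
    print(n,"bar",len(b),cv2.minAreaRect(b[:,:2].astype(np.float32)),"top",len(t),len(t) and cv2.minAreaRect(t[:,:2].astype(np.float32)))
    r=q[(np.abs(q[:,2]-105)<3)&(np.hypot(q[:,0]-590,q[:,1]-200)<200)&(q[:,0]<700)]
    print("roof",len(r),cv2.minAreaRect(r[:,:2].astype(np.float32)), np.median(r[:,2]))
    # front edge: for y bins, min x
    e=[]
    for y in range(70,340,15):
        k=r[np.abs(r[:,1]-y)<7]
        if len(k)>15: e.append((y,np.percentile(k[:,0],2)))
    e=np.array(e);print(e.round(0).tolist()); print(np.polyfit(e[:,0],e[:,1],1))
    c=q[(q[:,2]>38)&(q[:,2]<97)&(np.hypot(q[:,0]-470,q[:,1]-230)<110)]
    print("tall", len(c))
P=np.load("side0.npy").reshape(-1,3)
P=P[np.isfinite(P).all(1)]
c=P[(P[:,2]>24)&(P[:,2]<36)&(np.hypot(P[:,0]-540,P[:,1]+234)<40)]
print("cup36",len(c),cv2.minEnclosingCircle(c[:,:2].astype(np.float32)))
t=P[(P[:,2]>3)&(P[:,2]<12)&(np.hypot(P[:,0]-545,P[:,1]+230)<140)]
print("tray",cv2.minAreaRect(t[:,:2].astype(np.float32)))
E
```

```text
scene bar 479 ((540.0471801757812, 207.30325317382812), (63.195709228515625, 23.71171760559082), 74.04839324951172) top 102 ((542.8987426757812, 206.5298309326172), (63.0633430480957, 18.04541778564453), 69.60240173339844)
roof 4837 ((599.7587280273438, 207.84719848632812), (214.0487823486328, 317.365478515625), 2.839156150817871) 104.51880371458321
[[70.0, 502.0], [85.0, 502.0], [100.0, 500.0], [115.0, 501.0], [130.0, 500.0], [145.0, 499.0], [160.0, 499.0], [175.0, 496.0], [190.0, 497.0], [205.0, 495.0], [220.0, 496.0], [235.0, 495.0], [250.0, 495.0], [265.0, 494.0], [280.0, 493.0], [295.0, 492.0], [310.0, 491.0], [325.0, 490.0]]
[-4.6725984e-02  5.0575653e+02]
tall 1775
side bar 258 ((548.9498291015625, 203.8189239501953), (62.74260330200195, 29.393810272216797), 83.92160034179688) top 93 ((548.3532104492188, 205.26290893554688), (63.64509201049805, 15.309415817260742), 70.33055877685547)
roof 5407 ((599.669189453125, 208.64280700683594), (207.3771209716797, 319.87060546875), 2.278733253479004) 105.31277339555965
[[70.0, 506.0], [85.0, 506.0], [100.0, 505.0], [115.0, 504.0], [130.0, 503.0], [145.0, 502.0], [160.0, 503.0], [175.0, 503.0], [190.0, 500.0], [205.0, 499.0], [220.0, 499.0], [235.0, 498.0], [250.0, 498.0], [265.0, 497.0], [280.0, 497.0], [295.0, 495.0], [310.0, 493.0], [325.0, 493.0]]
[-5.20767676e-02  5.10320602e+02]
tall 1340
cup36 474 ((538.6936645507812, -239.88262939453125), 19.18370246887207)
tray ((539.99755859375, -210.10733032226562), (260.2926025390625, 225.9982452392578), 28.406124114990234)
```

```bash
cat >> h.py <<'E'
def att(zang):
    """tool straight down, tool z axis at world angle zang (rad); jaws open perpendicular to it"""
    z=np.array([np.cos(zang),np.sin(zang),0]); y=np.array([0,0,-1.]); x=np.cross(y,z)
    return quat(np.stack([x,y,z],1))
YAW=np.radians(2.8); AX=np.array([547,206.]); 
PICK=AX-95*np.array([np.cos(YAW),np.sin(YAW)])
def near(P,x,y,r,lo,hi):
    q=P.reshape(-1,3); q=q[np.isfinite(q).all(1)]
    return q[(np.hypot(q[:,0]-x,q[:,1]-y)<r)&(q[:,2]>lo)&(q[:,2]<hi)]
E
python3 - <<'E'
from h import *
bot.move_to([430,200,270],att(YAW))
im,P=cloud("wrist"); cv2.imwrite("pics/w1.png",im); np.save("w1.npy",P)
s=bot.read_state(); print(s["clock"],s["ee_pos"],s["joint_positions"].round(2),bot.tip_reach)
E
```

```text
3.1083 [430.23818426 199.55311662 269.9938121 ] [ 0.36  0.11  1.7  -0.    1.33  1.88] 19.0
```

View pics/w1.png

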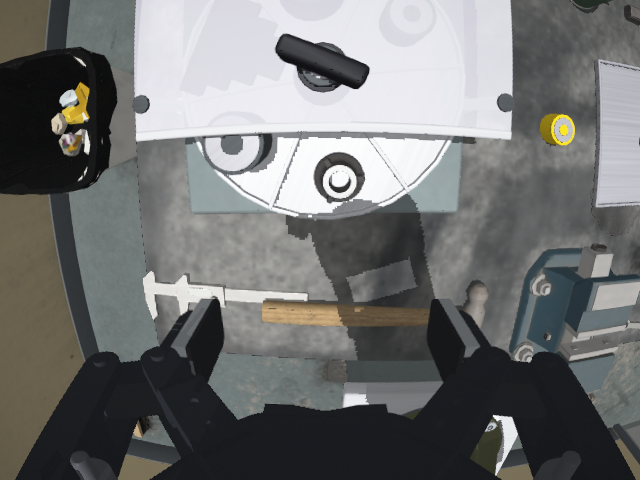

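The wrist view shows the casting at the front (340,180), a cup at front left (237,150), and the bar at (322,60). There are further shapes under the roof at (310,0), (410,15) and a dark one at (220,40). I'll move further over it.

```bash
python3 - <<'E'
from h import *
bot.move_to([500,200,300],att(YAW))
im,P=cloud("wrist"); np.save("w2.npy",P)
c=im[30:260,130:530]; c=cv2.resize(c,(800,460),interpolation=cv2.INTER_CUBIC)
c=np.clip((c.astype(float)/255)**2.2*255,0,255).astype(np.uint8)
cv2.imwrite("pics/w2.png",c)
b=near(P,547,206,50,114,152); t=b[b[:,2]>144]
print(len(t),t[:,2].max(),cv2.minAreaRect(t[:,:2].astype(np.float32)))
r=near(P,600,208,220,102,108);r=r[r[:,0]<520]; print(r[:,2].mean())
e=np.array([(y,np.percentile(r[np.abs(r[:,1]-y)<5][:,0],2)) for y in range(80,330,15)]); print(np.polyfit(e[:,0]-206,e[:,1],1))
E
```

```text
1736 149.95182981652766 ((549.118408203125, 208.63687133789062), (64.03231811523438, 16.67769432067871), 70.06478118896484)
104.26967517547531
[-5.30854946e-02  4.98899816e+02]
```

View pics/w2.png

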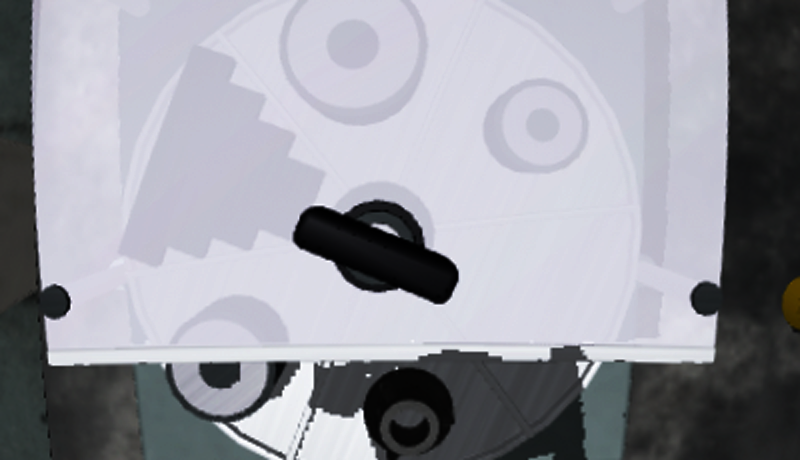

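All three cups are present (crop pixels):
- 46 mm cup at (540,125)
- 66 mm cup at (352,45)
- 56 mm cup at (222,370), whose measured top of 82–84 matches 30+52

The stepped dark cover is at upper left (220,150) and the casting is at the front (410,400). Counting around the platter from the cover, the bar is at +70°, the 56 is compartment 1, the casting 2, empty 3, the 46 is 4 and the 66 is 5. I'll bring the 46 forward now.

```bash
cat >> h.py <<'E'
YAW=np.radians(3.0); AX=np.array([548.5,207.]); 
PICK=AX-95*np.array([np.cos(YAW),np.sin(YAW)])
def turn(z0,z1,T=3.5):
    """grip the bar with tool z at z0 deg, turn to z1 deg, let go"""
    a0,a1=att(np.radians(z0)),att(np.radians(z1))
    bot.move_to([*AX,190],a0); bot.move_gripper(45)
    bot.servo_line([*AX,132]); bot.move_gripper(10,40)
    bot.servo_line([*AX,133],a1,speed=1/T)
    s=bot.read_state(); print("turned",s["clock"],s["ft_force"].round(1),s["grip_width"],s["ee_pos"].round(1))
    bot.move_gripper(45); bot.servo_line([*AX,190])
def view(name,x,y,z,zang=YAW):
    bot.move_to([x,y,z],att(zang)); im,P=cloud("wrist"); cv2.imwrite(f"pics/{name}.png",im); np.save(name+".npy",P); return im,P
def bar(P):
    t=near(P,*AX,50,144,153); (c,(w,h),a)=cv2.minAreaRect(t[:,:2].astype(np.float32))
    return np.round(c,1),round(w),round(h),round(a if w>h else a+90,1)
E
python3 - <<'E'
from h import *
print(bot.read_state()["clock"])
turn(250,123)
im,P=view("w3",PICK[0]-50,PICK[1],230)
print(bot.read_state()["clock"],bar(P),PICK)
t=near(P,*PICK,50,66,82); print(len(t),np.median(t[:,2]),cv2.minEnclosingCircle(t[:,:2].astype(np.float32)))
E
```

```text
3.5583
turned 10.9167 [-4.7 -0.3  8.4] 15.437092752057703 [548.9 207.3 134.8]
13.775 (array([545.2, 213.6]), 16, 51, 123.0) [453.6301942  202.02808416]
2829 74.40267780125532 ((454.7077331542969, 205.00209045410156), 23.112255096435547)
```

View pics/w3.png

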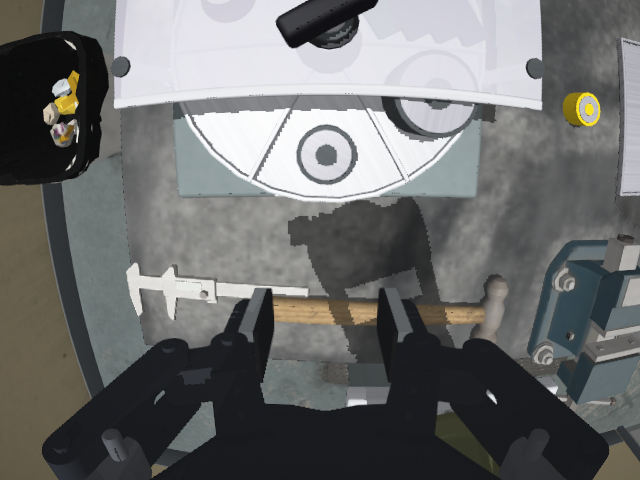

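The 46 cup is squarely at the front at (327,155). Its top is at 74.4 and its radius 23.1, so both match. I'll pick it and look at cup_36.

```bash
cat >> h.py <<'E'
def top(P,x,y,r,z,tol=4):
    """centre and radius of the flat top at height z near x,y"""
    t=near(P,x,y,r,z-tol,z+tol); c,rad=cv2.minEnclosingCircle(t[:,:2].astype(np.float32))
    return np.array(c),rad,np.median(t[:,2]),len(t)
def pick(xy,d,h,lift=175):
    x,y=xy; bot.move_to([x,y,lift],att(YAW)); bot.move_gripper(min(84,d+12))
    bot.servo_line([x,y,30+h-12]); bot.move_gripper(d-8,40)
    w=bot.read_state()["grip_width"]; bot.servo_line([x,y,lift],speed=100)
    s=bot.read_state(); print("picked",w,s["grip_width"],s["ft_force"].round(1),s["clock"])
def lookheld(name,x,y):
    im,P=view(name,x-55,y,210,0.)
    s=bot.read_state(); T=rot(s["tool_rot"]); Q=(P-np.array(s["ee_pos"]))@T
    return im,P,Q
E
python3 - <<'E'
from h import *
pick((454.7,205),46,44)
im,P,Q=lookheld("w4",539,-240)
m=(np.abs(P[...,0]-539)<60)&(np.abs(P[...,1]+240)<60)&(P[...,2]>24)&(P[...,2]<38)
print(P[m].mean(0), top(P,*P[m].mean(0)[:2],30,31))
print(bot.read_state()["ee_pos"],bot.read_state()["clock"],bot.read_state()["grip_width"])
m=(np.abs(Q[...,1]+12)<5)&(np.hypot(Q[...,0],Q[...,2])<27); q=Q[m]
print("held",len(q),len(q) and (q.min(0),q.max(0)))
E
```

```text
picked 44.812478848161824 44.67046062987692 [-0.2 -0.3 -0.6] 16.9
[ 539.17527235 -238.58177381   31.36583972] (array([ 539.07165527, -238.53683472]), 18.237939834594727, np.float64(31.369843593803466), 1490)
[ 484.33721385 -239.07454184  209.92655002] 18.5917 44.957889844118135
held 10816 (array([-24.75222283, -16.9932919 , -23.59539911]), array([24.70343814, -7.03148979, 22.97532421]))
```

View pics/w4.png

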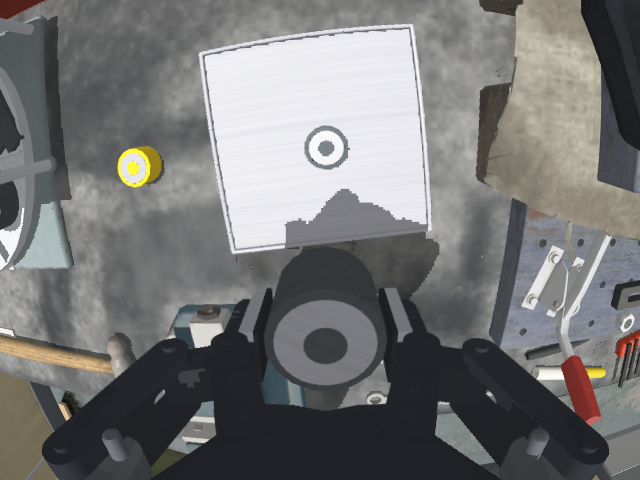

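The cup is held centred at (325,345) in the image. cup_36 is at (326,148), with top 31.4 and radius 18.2, which match. I'll nest it now.

```bash
cat >> h.py <<'E'
def place(xy,d,h,ztop):
    """lower the held cup over the nest whose top is at ztop; rim to the tray floor"""
    x,y=xy; g=h-12
    bot.servo_line([x,y,ztop+g+20]); bot.dwell(.3)
    hit=bot.servo_line([x,y,5+g-1],speed=30,until_force=6)
    s=bot.read_state(); print("down",hit,"rim z",s["ee_pos"][2]-g,s["ft_force"].round(1),s["ee_pos"].round(1))
    if s["ee_pos"][2]-g>9: print("STUCK"); return False
    bot.move_gripper(min(84,d+12)); bot.servo_line([x,y,190]); print(bot.read_state()["clock"]); return True
E
python3 - <<'E'
from h import *
if place((539.1,-238.5),46,44,31):
    im,P=view("w5",539-55,-239,210,0.)
    print(top(P,539,-239,35,49,5))
E
```

```text
down True rim z 6.248704564742972 [-0.4  0.6  5.8] [ 539.  -238.5   38.2]
22.775
(array([ 538.19549561, -237.51925659]), 23.17167091369629, np.float64(49.40608536855254), 2750)
```

The 46 is seated (top 49.4 = 5 + 44). Next is the 56.

```bash
python3 - <<'E'
from h import *
turn(123,243); turn(63,123)
im,P=view("w6",PICK[0]-50,PICK[1],230)
print(bot.read_state()["clock"],bar(P)); 
print(top(P,*PICK,45,82)); cv2.imwrite("pics/w6.png",im)
E
```

```text
turned 28.2667 [-2.6  3.7  6.5] 15.709170570522673 [549.  207.6 134.7]
turned 34.1833 [-4.5  0.7  9. ] 15.224475355702067 [548.8 207.4 134.8]
37.0417 (array([544.8, 213.9]), 16, 50, 123.3)
(array([451.72479248, 202.73652649]), 28.048870086669922, np.float64(82.38838688662162), 4415)
```

View pics/w6.png

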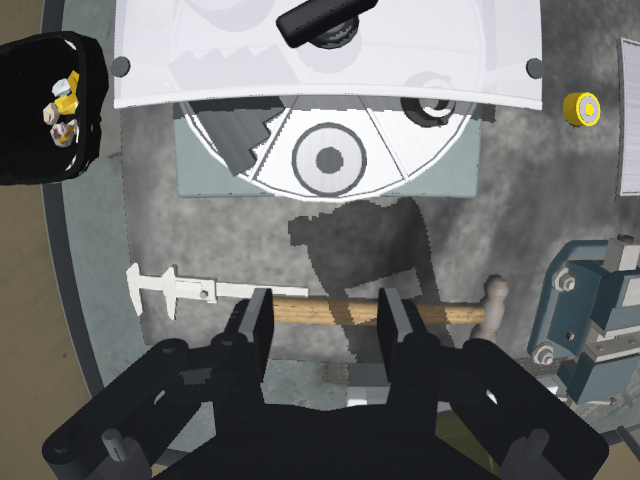

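The 56 is at the front at (329,160), radius 28.0 and top 82.4, so both match. I'll pick it, re-look at the nest and place it.

```bash
cat >> h.py <<'E'
def nestxy(P,zt,r):
    """nest on the tray: top disc at height zt"""
    q=near(P,540,-225,110,zt-4,zt+4); c=np.median(q[:,:2],0)
    return top(P,*c,r+8,zt)
E
python3 - <<'E'
from h import *
pick((451.7,202.7),56,52)
im,P,Q=lookheld("w7",538.5,-238)
t=nestxy(P,49,23); print(t)
m=(np.abs(Q[...,1]+12)<5)&(np.abs(Q[...,0])<15)&(np.abs(Q[...,2])<32); q=Q[m]; print("held z",q[:,2].min(),q[:,2].max())
if abs(t[1]-23)<1.5 and abs(t[2]-49)<2:
    if place(t[0]-[q[:,2].min()/2+q[:,2].max()/2,0],56,52,49):
        im,P=view("w8",t[0][0]-55,t[0][1],210,0.); print(nestxy(P,57,28))
E
```

```text
picked 55.90999465264999 55.44932469965265 [-0.6 -0.2 -0.8] 40.1083
(array([ 538.21240234, -237.65209961]), 23.089305877685547, np.float64(49.393695705725946), 2741)
held z -28.60011985392887 27.83444087461551
down True rim z 6.478724212802547 [-0.8  0.2  5.6] [ 538.6 -237.7   46.5]
46.2917
(array([ 538.0581665 , -236.57255554]), 28.11835479736328, np.float64(57.41862817020899), 4265)
```

The 56 is seated (top 57.4 = 5 + 52). Next is the 66.

```bash
python3 - <<'E'
from h import *
turn(123,243)
im,P=view("w9",PICK[0]-50,PICK[1],230)
print(bot.read_state()["clock"],bar(P)); 
print(top(P,*PICK,50,90)); cv2.imwrite("pics/w9.png",im)
E
```

```text
turned 51.8583 [-3.9  1.1  8.5] 15.589083308737159 [548.8 207.4 134.7]
56.3833 (array([545.2, 202.4]), 50, 16, 63.8)
(array([458.40765381, 203.68347168]), 33.165164947509766, np.float64(90.44752266690674), 6559)
```

View pics/w9.png

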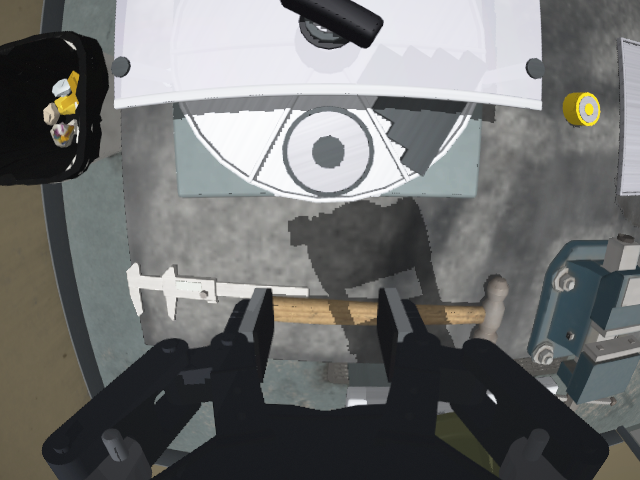

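The 66 is at the front at (328,151), radius 33.2 and top 90.4, so both match. It sits only about 6 mm ahead of the roof edge, so I'll ease it forward 5 mm before the full lift.

```bash
python3 - <<'E'
from h import *
x,y=458.4,203.7; g=48
bot.move_to([x,y,190],att(YAW)); bot.move_gripper(80)
bot.servo_line([x,y,30+g]); bot.move_gripper(58,50)
bot.servo_line([x,y,30+g+4],speed=40); bot.servo_line([x-5,y,30+g+4],speed=40); bot.servo_line([x-5,y,190],speed=100)
s=bot.read_state(); print("picked",s["grip_width"],s["ft_force"].round(1))
im,P,Q=lookheld("w10",538,-237)
t=nestxy(P,57,28); print(t)
m=(np.abs(Q[...,1]+12)<5)&(np.abs(Q[...,0])<15)&(np.abs(Q[...,2])<40); q=Q[m]; print("held z",q[:,2].min(),q[:,2].max())
if abs(t[1]-28)<1.5 and abs(t[2]-57)<2:
    if place(t[0]-[q[:,2].min()/2+q[:,2].max()/2,0],66,60,57):
        im,P=view("w11",t[0][0]-55,t[0][1],210,0.); print(nestxy(P,65,33))
        turn(243,183)
        view("w12",PICK[0]-50,PICK[1],230); im,P=cloud("wrist"); print(bar(P),bot.read_state()["clock"])
E
```

```text
picked 65.06587774065856 [ 0.6  0.1 -3.3]
(array([ 537.91998291, -236.70205688]), 28.203502655029297, np.float64(57.4347763021963), 4291)
held z -33.610119362878095 32.974163583226904
down True rim z 6.705709256388346 [-1.8  0.1  6.3] [ 538.2 -236.7   54.7]
66.4167
(array([ 537.69659424, -235.81976318]), 33.053001403808594, np.float64(65.46229191140131), 6307)
turned 72.2333 [-6.8  1.  10.6] 15.586788737795109 [548.6 207.4 134.9]
(array([534. , 207.5]), 34, 16, 1.4) 75.975
```

```bash
python3 -c "
import cv2,numpy as np
cv2.imwrite('pics/fin.png',np.vstack([cv2.imread('pics/w11.png')[0:290],cv2.imread('pics/w12.png')[0:290]]))"
```

```text
(no output)
```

View pics/fin.png

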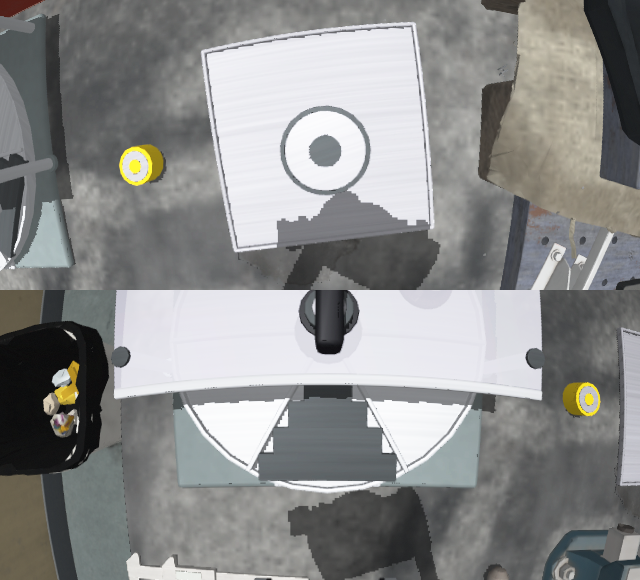

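The upper half shows one nest on the tray at (325,150), top 65.5 = 5 + 60, with nothing beside it. The lower half shows the cover centred at the front at (328,440). The arm is clear of everything, so I'll hand in.

```bash
python3 - <<'E'
from h import *
bot.finish_job(); print(bot.read_state()["clock"])
E
```

```text
the job is handed in; nothing more can be done
the job is handed in; nothing more can be done
```

All three carousel cups (46, 56 and 66 mm) are now nested over cup_36 on the tray, and the job is handed in at about 76 s of the 210 s allowed. I brought each cup to the open front by its grip bar, in size order, and finished with the covered compartment at the front.

**Last checks:**
- **Nest:** the tops measured 49.4, 57.4 and 65.5 mm after each placing. These match rims flat on the tray floor (5 mm plus each cup's height) to within 0.5 mm. The measured centres of all four cups agree within about 3 mm.
- **Cup_36:** it stayed in place up to the first nesting and was covered from then on, so its final position is inferred.
- **Carousel:** the bar read 1.4° against a target of 3°, which puts the cover about 3 mm from the pick point (20 mm allowed).
- **Casting:** I never touched it. It was last clearly seen in its compartment before the 56 mm cup was lifted out, and it was not measured again at the end.
- **Oil can and chisel:** the arm did not work near either one, but I did not measure their positions at the end.

No check failed. The carousel axis estimates differed by 2–3 mm between cameras, which did not affect the work.

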